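# Lock the filter cell and hold its collar home

## Robot

A 6-joint arm with a two-finger parallel gripper is mounted at the origin on a cart in front of the work surface, level with it; the furniture and walls round the work are solid. World frame = base frame: x ahead of the robot, y to its left, z up, the work surface at z = 0. Lengths are in m, angles in rad, forces in N, time in s.
With the tool pointing down it reaches from about 0.35 to 0.95 m from the base axis. Payload 17.4 kg.
Tool frame: the origin (TCP) lies midway between the tips of the shut fingers; the grasp point (between the pads) lies ctrl.hold_point_z behind it (ctrl.hold_point_z is the distance from the TCP to the grasp point, in m); z points along the fingers, y is the line along which they close (so a half turn about z gives the same grasp; the last joint's range is limited). The gripper opens to 93 mm and grips with 3 to 60 N. Pads are 15 mm wide; open, the fingers measure 128 mm over their backs; the gripper's body (75 mm by 188 mm) begins 65 mm behind the grasp point.
Start: joints at [-0.038, 0.116, 1.442, -0, 1.584, -0.038], TCP at [0.675, -0, 0.219] pointing down, gripper open.
Joint ranges: [-2.83, 2.83], [-0.83, 2.19], [0.07, 2.5], [-1.14, 4.28], [0.01, 3], [-2.97, 2.97]. Speed limits (rad/s): [1.89, 1.89, 2.22, 3.14, 3.14, 3.14].

## Interface

Orientations are given as a 3x3 rotation matrix whose columns are the frame's x, y, z axes.
In Python, from plant import sensors, imaging, job_done, ctrl gives the robot as it stands. The module is installed in compiled form; this text tells all that it offers.
- The arm moves only by the tool play_rows, never from a script. Its argument "steps" is a list of rows, each a list of 5 numbers: the opening in per cent of the stroke, from 0 (shut) to 100 (fully open), then the shift along the world's x, y, z in m, then the turn about the world's z in degrees. A call has 1 to 8 rows; each row shifts and turns the commanded pose from where the row before left it; what a row does not reach is not made up. A row lasts 1/10 s, in which the tool goes at most 50 mm and 8.59 degrees, less where a joint would pass 70% of its speed; a pose out of reach is approached as far as the arm can. A call with a gripper value outside its range is refused whole. The fingers move at their own pace and stop on an object; "force" is the grip in N (left out, the last holds). Time passes only in rows, so rows that do not move let the fingers close. It gives the time, the measured TCP pose, the force, the opening and the grip force at its end, in the units of the state.
- sensors.sense(): the state, without advancing time (a new reading comes with each control period).
- imaging.camera(name): name is "scene" or "side" or "wrist"; returns the picture (400x640x3 uint8, red, green, blue); there is no depth.
- imaging.camera_params(name): a dict with "mtx" (3x3 intrinsics, pixels), "R" (3x3) and "t" (3): a world point X has camera coordinates R X + t. Camera axes: x right, y down, z forward; pixel columns grow to the right and rows downward; lengths in m; the calibration is good to about 2 mm. A picture is of the moment at which its call begins: read the wrist's pose just before it. camera_params takes no time and is no camera call; for the wrist camera it gives the pose at the moment of the call.
- job_done(): hands the job in; it is judged then, once.
The state is a dict: "t": time; "q": joint angles; "qd": joint speeds; "joint_efforts": joint torques, N m; "tool_pos": TCP position; "tool_rot": TCP orientation; "force": force on the tool from outside, world axes, zero at the start; "ft_torque": the same for the moment, N m; "finger_gap": finger opening in m; "grasp_force": force on a finger pad.
Only numpy, scipy, OpenCV 4.12 (cv2) and the standard library are available. Lean on these libraries where they do the work, as an engineer would, in place of code of your own. Each camera call takes 0.05 s, during which the arm holds its last target. There are 200 camera calls.

## Task

First swing the flat hook at the front of the filter-cell stand fully closed, so that its end rests in the catch and the cell's foot is locked. Then grip the knurled collar on the cell, turn it clockwise (seen from above) until the keyway hidden inside it meets the pin, and push it straight down against its spring until it is fully home. Finish while still holding it pushed home - do not let go, the spring would lift it - and leave the loose things round about where they lie.

Things in the scene. Friction and masses are not known exactly. Their poses are not given: they have to be found in the camera images.
- stand: Filter-cell stand, fixed to the table: grey plate 130 x 160 x 12 mm (x -75 to +55, y -80 to +80) with a round steel cell body on it. Origin at table height on the plate's y centre line; z up, -x is the front with the hook. Heights z below are in mm above the table. The cell's foot is 72 mm wide up to z = 24, its body 58 mm wide up to z = 36.
- cell_top (a point): Centre of the flat top of the cell body, on the cell's upright axis: stand x = +20, y = 0, z = 36. A fixed spigot 28 mm thick rises from it inside the collar (clearance 1.2 mm all round); from the spigot one pin 4 mm thick sticks out 4.5 mm sideways, its top at z = 45.5, in a direction that differs from run to run and cannot be seen.
- collar: Knurled aluminium collar, loose, 0.12 kg, 54 mm in diameter (56 over the knurling), 36 mm high, closed on top, over the spigot. Origin at the centre of its underside, z up; at the start z = 47, carried level by a spring ring. Home: z = 36, underside flat on the cell body. Fingertips reaching down to 9 mm above its underside stay clear of the cell body at home.
- collar_top (a point): Centre of the collar's dark-rimmed top. Pushed down, it meets the pin after 1.5 mm unless its one hidden keyway is over the pin; then it goes 11 mm down. That comes 0.4 to 1.2 rad clockwise (from above) from the start, within about 0.1 rad either side; near that edge it may bind halfway: turn 0.05 rad more to free it. Push needed: about 1 N to start, 5 N at home, plus any friction.
- catch (a point): Top of the catch, a small steel C open to the front, at stand x = -48, y = -40, z = 29 mm.
- hook (a joint): Angle of the hook about its upright pivot, rad: 0 = closed (end in the catch, end stop), growing as it swings outward to the front; starts between 0.8 and 1.4; stiff enough to stay where it is left.
- hook_post (a point): Top centre of the upright round steel finger post on the hook, 12 mm in diameter, rising from the hook's arm (top of the arm at z = 23) to z = 56; 72 mm from the pivot axis. When closed it is at stand x = -55, y = -17 mm.
- hook_pivot (a point): Top of the hook's pivot, z = 29, at stand x = -55, y = +55 mm. When closed the arm points along the stand's -y from here; opening swings it clockwise seen from above, towards the stand's -x.
- tape: Bystander: roll of cream tape lying flat, 56 mm across, 12 mm high, origin at the centre of its underside. Leave it alone.
- rubber: Bystander: eraser with a sleeve, 23 x 55 x 12 mm, origin at the centre of its underside. Leave it alone.
- loupe: Bystander: black folding loupe, 34 x 52 x 14 mm, origin at the centre of its underside. Leave it alone.
There are look-alikes about, which are no part of the job. Leave any green look-alike of the collar alone.

How it is judged:
By the outcome, as a careful person would: the job done as asked, in the order asked, and still so for the second after the job is handed in, while the arm keeps its last pose, push and grip.
It also fails if it takes over 51 s, if anything falls off the work surface, if the arm or the gripper's body presses on something with over 40 N, if the wrist force passes 120 N, or if a joint passes its speed limit or range.

## Working session

There is one attempt and no reset: what is moved stays moved. The work goes in short steps, Python scripts to look and compute and a tool call to move; the robot and the scene stay as the last step left them, time stands still between calls to the robot, and variables do not carry over. Pictures are saved under pics/ and viewed, at most 10 in all, crops included, and the job is handed in when it is done.

Besides the shell and the picture viewer there is one more tool, called after "Emit:" as a command line: name --pt "numbers of a row" for each row, then --argument value for the rest. play_rows: Moves the arm, as the interface text tells. Its arguments: {"type":"object","properties":{"steps":{"type":"array","items":{"type":"array","items":{"type":"number"}}},"force":{"type":"number"}},"required":["steps"]}

```bash
mkdir -p pics
python3 - <<'E'
from plant import sensors, imaging, ctrl
import cv2, numpy as np
s=sensors.sense(); print(s['t'],s['tool_pos'],s['tool_rot'],s['finger_gap'],ctrl.hold_point_z)
ims=[]
for n in ['scene','side','wrist']:
    p=imaging.camera_params(n); print(n,np.round(p['mtx'],1).tolist(),np.round(p['R'],4).tolist(),np.round(p['t'],4).tolist())
    im=imaging.camera(n); cv2.imwrite(f'pics/{n}0.png',im[:,:,::-1])
E
```

```text
0.0 [ 6.74806005e-01 -3.81860427e-05  2.17916727e-01] [[ 6.00896345e-05  9.99999376e-01 -1.11534914e-03]
 [ 9.99999998e-01 -6.00535783e-05  3.23606898e-05]
 [ 3.22936889e-05 -1.11535108e-03 -9.99999377e-01]] 0.09289648905249645 0.0188
scene [[461.4, 0.0, 314.3], [0.0, 461.4, 192.4], [0.0, 0.0, 1.0]] [[0.7806, -0.6247, 0.0208], [-0.2684, -0.365, -0.8914], [0.5645, 0.6902, -0.4526]] [-0.3326, 0.271, 0.4873]
side [[398.3, 0.0, 315.6], [0.0, 398.3, 207.4], [0.0, 0.0, 1.0]] [[0.9875, -0.1574, 0.0124], [-0.0849, -0.5952, -0.7991], [0.1331, 0.788, -0.6011]] [-0.5068, 0.223, 0.7049]
wrist [[297.8, 0.0, 321.6], [0.0, 297.8, 197.1], [0.0, 0.0, 1.0]] [[1.0, 0.0001, -0.0008], [0.0003, -0.9642, 0.265], [-0.0007, -0.265, -0.9642]] [-0.6743, -0.0305, 0.3899]
```

View pics/scene0.png

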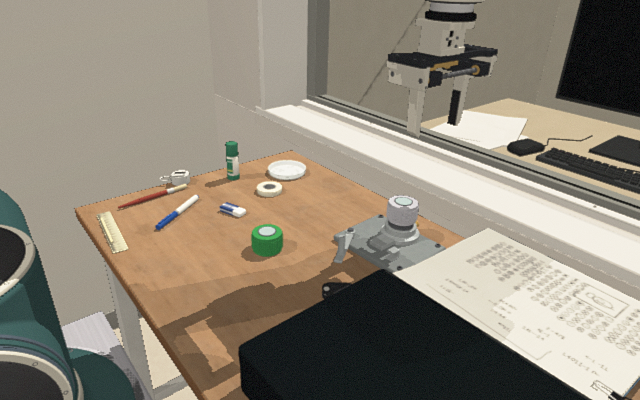

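View pics/side0.png

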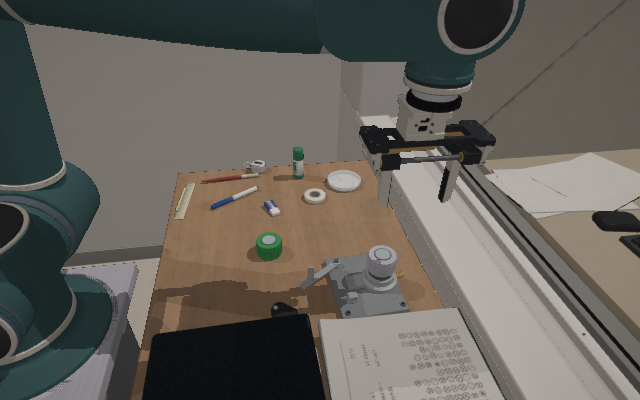

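View pics/wrist0.png

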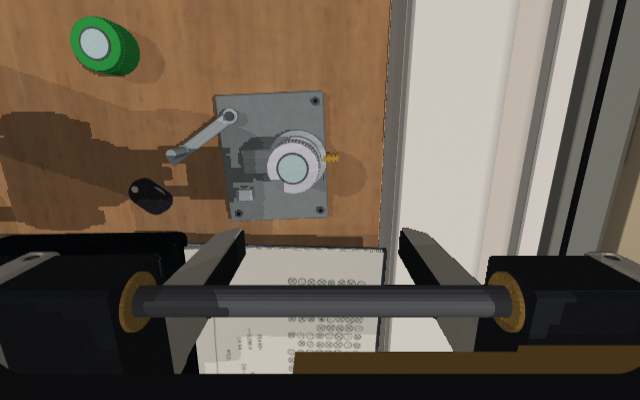

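The wrist view shows the stand plate at about (215–328, 92–220), the collar top disc at (292,168), the pivot at (229,116), the post near (175,155) and the catch at (246,195). The green look-alike is at (95,43) and the loupe at (150,195). The scene and side views show a sill on the +x side and a black case on the -y side.

```bash
cat > h.py <<'E'
import numpy as np, cv2
from plant import imaging
def ray(p,uv):
    d=p['R'].T@np.linalg.solve(p['mtx'],[uv[0],uv[1],1.]); return -p['R'].T@p['t'],d/np.linalg.norm(d)
def plane(p,uv,z):
    c,d=ray(p,uv); return c+d*(z-c[2])/d[2]
def tri(prs):
    A=0;b=0
    for p,uv in prs:
        c,d=ray(p,uv); M=np.eye(3)-np.outer(d,d); A=A+M; b=b+M@c
    return np.linalg.solve(A,b)
def proj(p,X):
    x=p['mtx']@(p['R']@np.array(X)+p['t']); return x[:2]/x[2]
E
python3 - <<'E'
from h import *
P={n:imaging.camera_params(n) for n in ['scene','side','wrist']}
def disc(n,c,r=14):
    im=cv2.imread(f'pics/{n}0.png'); x,y=c
    px=im[y,x].astype(int); print(n,px)
    m=(np.abs(im.astype(int)-px).max(2)<22).astype(np.uint8)
    k,l,s,ce=cv2.connectedComponentsWithStats(m); i=l[y,x]; print(s[i],ce[i]); return ce[i]
c={n:disc(n,uv) for n,uv in dict(scene=(403,202),side=(381,255),wrist=(292,168)).items()}
print('collar tri',tri([(P[n],c[n]) for n in c]))
for n in c: print(n,plane(P[n],c[n],.083))
print('pivot',plane(P['wrist'],(229.5,116.5),.029),'catch',plane(P['wrist'],(246,195),.029),'post',plane(P['wrist'],(174,155),.056))
print('plate',[plane(P['wrist'],u,.012)[:2].round(4) for u in [(215,95),(323,91),(328,219),(231,220)]])
print('box',tri([(P['wrist'],(185,236)),(P['scene'],(385,271)),(P['side'],(320,318))]), 'sill', plane(P['wrist'],(388,150),0))
im=cv2.imread('pics/wrist0.png')[85:230,130:345]; a=cv2.resize(im,None,fx=3.7,fy=3.7,interpolation=cv2.INTER_CUBIC)
cv2.imwrite('pics/w1.png',a)
E
```

```text
scene [217 223 209]
[396 198  15   7  78] [403.15384615 200.66666667]
side [157 157 149]
[369 245  28  20 335] [382.80895522 253.94626866]
wrist [169 171 155]
[279 155  28  27 592] [292.04222973 168.32432432]
collar tri [0.64493014 0.02156034 0.08408845]
scene [0.64713852 0.02278137 0.083     ]
side [0.64551707 0.02233884 0.083     ]
wrist [0.64432534 0.02184801 0.083     ]
pivot [0.56856715 0.07263812 0.029     ] catch [ 0.5812644  -0.02075156  0.029     ] post [0.51233138 0.03191939 0.056     ]
plate [array([0.5483, 0.0971]), array([0.6761, 0.1016]), array([ 0.6829, -0.0581]), array([ 0.5547, -0.0595])]
box [ 0.5077084  -0.07085685  0.04233822] sill [0.75939969 0.03115814 0.        ]
```

View pics/w1.png

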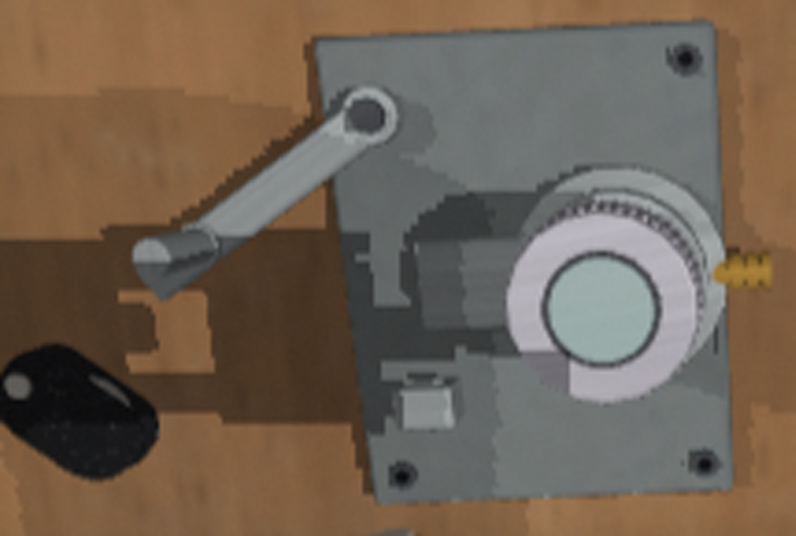

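The crop shows the post top at about crop (155,260), which is wrist pixel (172,155). The pivot is at crop (370,113), the collar disc at (602,308) and the catch at (428,405). That puts the stand origin at about (0.625, 0.021) with yaw 2.3°, the post near (0.510, 0.031), and the hook open about 56°. Next I'll move to hover above the post, with the fingers closing along its tangent.

Emit:
play_rows --pt "50 -0.0275 0.005 -0.016 -8" --pt "50 -0.0275 0.005 -0.016 -8" --pt "50 -0.0275 0.005 -0.016 -8" --pt "50 -0.0275 0.005 -0.016 -8" --pt "50 -0.0275 0.005 -0.016 -8" --pt "50 -0.0275 0.006 -0.018 -8" --pt "50 0 0 0 -6" --pt "50 0 0 0 0" --force 30

```text
t: 0.95
tool_pos: [0.5094, 0.0311, 0.1205]
tool_rot: [[0.81, 0.587, -0.0], [0.587, -0.81, 0.0], [-0.0, -0.0, -1.0]]
force: [1.3, 1.0, -0.2]
finger_gap: 0.0467
grasp_force: 0.0
```

Run:
```python
from h import *
from plant import sensors
s=sensors.sense(); print(s['t'],s['tool_pos'],s['tool_rot'][:,1],s['finger_gap'],s['force'])
p=imaging.camera_params('wrist'); im=imaging.camera('wrist')
for n,X in dict(post=(.510,.0307,.056),tcp=s['tool_pos'],pivot=(.568,.0733,.029)).items(): print(n,proj(p,X))
np.savez('p2.npz',**p)
cv2.imwrite('pics/w2.png',im[:,:,::-1])
```

```text
0.95 [0.50944485 0.03111565 0.12045586] [ 5.86547679e-01 -8.09914697e-01 -6.05501020e-05] 0.04671154751285077 [ 1.32350655  1.03728461 -0.17643188]
post [323.11289127 209.18835184]
tcp [322.42234491 242.1691844 ]
pivot [322.5377627  116.95865023]
```

View pics/w2.png

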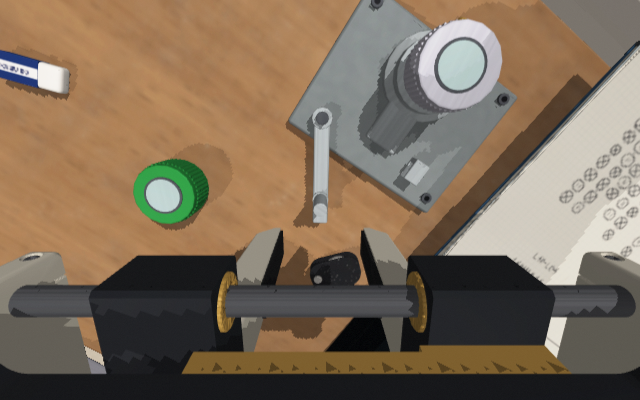

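The wrist view shows the post top at about (320,213), against a predicted (323,209), so it lies between the fingers. The pivot is at (322,118). I'll descend and grip.

Emit:
play_rows --pt "50 -0.001 -0.001 -0.03 0" --pt "50 0 0 -0.03 0" --pt "50 0 0 -0.028 0" --pt "50 0 0 0 0" --pt "5 0 0 0 0" --pt "5 0 0 0 0" --pt "5 0 0 0 0" --pt "5 0 0 0 0" --force 30

```text
t: 1.8
tool_pos: [0.5096, 0.03, 0.0337]
tool_rot: [[0.809, 0.588, 0.002], [0.588, -0.809, 0.0], [0.001, 0.001, -1.0]]
force: [-0.1, -0.2, -0.3]
finger_gap: 0.0191
grasp_force: 0.0
```

Emit:
play_rows --pt "5 0 0 0 0" --pt "5 0 0 0 0" --pt "5 0 0 0 0" --pt "5 0.0057 -0.0068 0 7" --pt "5 0.0065 -0.006 0 7" --pt "5 0.0072 -0.0052 0 7" --pt "5 0 0 0 0"

```text
t: 2.5
tool_pos: [0.5292, 0.0116, 0.0331]
tool_rot: [[0.543, 0.84, 0.001], [0.84, -0.543, -0.0], [0.0, 0.001, -1.0]]
force: [-1.6, -1.7, 8.4]
finger_gap: 0.0112
grasp_force: 30.0
```

Emit:
play_rows --pt "5 0.0077 -0.0043 0 7" --pt "5 0.0082 -0.0033 0 7" --pt "5 0.0086 -0.0023 0 7" --pt "5 0.0087 -0.0012 0 7" --pt "5 0.0045 0 0 3.5" --pt "5 0.0035 0 0 3" --pt "5 0 0 0 0" --pt "5 0 0 0 0"

```text
t: 3.3
tool_pos: [0.57, 0.0007, 0.0332]
tool_rot: [[-0.023, 1.0, 0.001], [1.0, 0.023, -0.001], [-0.001, 0.001, -1.0]]
force: [1.0, -3.3, 6.0]
finger_gap: 0.0116
grasp_force: 30.0
```

Emit:
play_rows --pt "5 0.001 0 0 0.8" --pt "5 0.001 0 0 0.8" --pt "5 0 0 0 0"

```text
t: 3.6
tool_pos: [0.5708, 0.0008, 0.0331]
tool_rot: [[-0.052, 0.999, -0.002], [0.999, 0.052, -0.001], [-0.0, -0.002, -1.0]]
force: [-10.9, -3.0, 11.3]
finger_gap: 0.0111
grasp_force: 30.0
```

Emit:
play_rows --pt "5 0.001 0 0 0" --pt "5 0.001 0 0 0" --pt "5 0 0 0 0" --pt "5 0 0 0 0"

```text
t: 4.0
tool_pos: [0.5712, 0.0007, 0.0329]
tool_rot: [[-0.051, 0.999, -0.006], [0.999, 0.051, -0.001], [-0.0, -0.006, -1.0]]
force: [-27.7, -3.4, 21.8]
finger_gap: 0.0112
grasp_force: 30.0
```

Emit:
play_rows --pt "40 0 0 0 0" --pt "40 0 0 0 0" --pt "40 0 0 0 0" --pt "40 0 0 0 0" --pt "40 0 0 0.035 0" --pt "40 0 0 0.035 0" --pt "40 0 0 0.02 0" --pt "80 0 0 0.005 0"

```text
t: 4.8
tool_pos: [0.5746, 0.0009, 0.1302]
tool_rot: [[-0.054, 0.999, 0.004], [0.999, 0.054, -0.0], [-0.0, 0.004, -1.0]]
force: [0.0, -0.4, -0.1]
finger_gap: 0.0418
grasp_force: 0.0
```

Run:
```python
from h import *
from plant import sensors
s=sensors.sense(); print(s['t'],s['tool_pos'],s['tool_rot'][:,1],s['finger_gap'],s['force'])
p=imaging.camera_params('wrist'); im=imaging.camera('wrist')
for n,X in dict(post=(.5707,.0018,.056),tcp=s['tool_pos'],pivot=(.568,.0733,.029),collar=(.645,.0218,.083)).items(): print(n,proj(p,X))
cv2.imwrite('pics/w3.png',im[:,:,::-1])
q=imaging.camera_params('side'); b=imaging.camera('side'); print('side post',proj(q,(.5707,.0018,.056)))
cv2.imwrite('pics/s3.png',cv2.resize(b[220:330,280:430,::-1],None,fx=5,fy=5,interpolation=cv2.INTER_CUBIC))
```

```text
4.8 [0.57460153 0.0009172  0.13023457] [0.99855754 0.05356769 0.00365319] 0.041763210794417686 [ 0.02020636 -0.44867477 -0.08815534]
post [317.06642231 205.18964985]
tcp [322.15123797 242.8901364 ]
pivot [318.38913587 116.89260761]
collar [418.2861902  195.04341178]
side post [345.93909222 275.92279117]
```

View pics/w3.png

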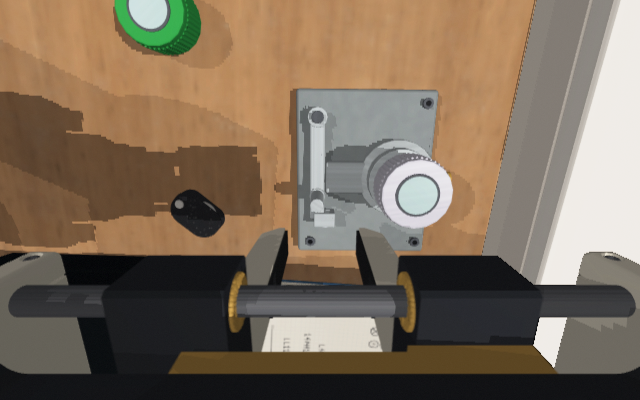

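View pics/s3.png

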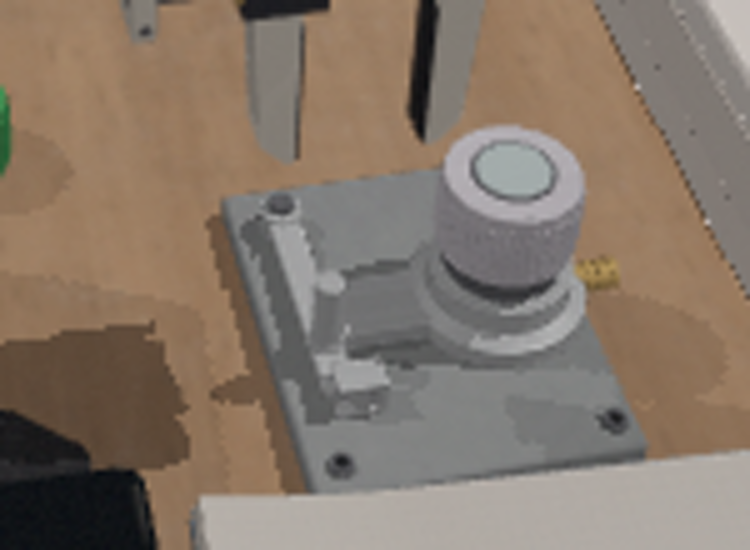

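The hook is closed: its arm runs straight to the catch at wrist (323,217), with the post at (317,205) as predicted. The collar disc is at (418,195), also matching the prediction. I'll move over the collar.

Emit:
play_rows --pt "80 0.014 0.0042 0 8" --pt "80 0.014 0.0042 0 8" --pt "80 0.014 0.0042 0 8" --pt "80 0.014 0.0042 0 8" --pt "80 0.0144 0.0041 0 8" --pt "80 0 0 0 0" --pt "80 0 0 0 0"

```text
t: 5.6
tool_pos: [0.6433, 0.0218, 0.1259]
tool_rot: [[-0.681, 0.733, -0.002], [0.733, 0.681, -0.0], [0.002, -0.002, -1.0]]
force: [0.8, 0.7, -0.3]
finger_gap: 0.0741
grasp_force: 0.0
```

Run:
```python
from h import *
from plant import sensors
s=sensors.sense(); print(s['t'],s['tool_pos'],s['tool_rot'][:,1],s['finger_gap'],s['force'])
p=imaging.camera_params('wrist'); im=imaging.camera('wrist')
u=proj(p,(.645,.0218,.083)); print(u)
bgr=im[:,:,::-1].astype(int); x,y=u.round().astype(int); print(bgr[y,x])
m=(np.abs(bgr-bgr[y,x]).max(2)<22).astype(np.uint8)
k,l,st,ce=cv2.connectedComponentsWithStats(m); i=l[y,x]; print(st[i],ce[i],plane(p,ce[i],.083))
```

```text
5.6 [0.64326873 0.02177127 0.12586561] [ 0.73273791  0.68050852 -0.00181887] 0.07406479135676755 [ 0.81280892  0.72774245 -0.25555132]
[323.30400371 220.61000639]
[206 209 188]
[ 304  203   38   36 1077] [322.55338904 220.20241411] [0.64437395 0.02165543 0.083     ]
```

Emit:
play_rows --pt "80 0.001 0 -0.025 0" --pt "80 0 0 -0.025 0" --pt "80 0 0 -0.018 0" --pt "80 0 0 0 0" --pt "80 0 0 0 0" --force 30

```text
t: 6.15
tool_pos: [0.6449, 0.0217, 0.0601]
tool_rot: [[-0.683, 0.731, -0.0], [0.731, 0.683, 0.0], [0.0, -0.0, -1.0]]
force: [0.2, 0.1, 1.5]
finger_gap: 0.0742
grasp_force: 0.0
```

Emit:
play_rows --pt "80 0 0 -0.002 0" --pt "40 0 0 0 0" --pt "40 0 0 0 0" --pt "40 0 0 0 0" --pt "40 0 0 0 0" --pt "40 0 0 0 0"

```text
t: 6.75
tool_pos: [0.6451, 0.0218, 0.0579]
tool_rot: [[-0.683, 0.73, 0.0], [0.73, 0.683, -0.0], [-0.0, 0.0, -1.0]]
force: [1.5, -0.1, 0.8]
finger_gap: 0.053
grasp_force: 30.0
```

Emit:
play_rows --pt "40 0 0 0 -7" --pt "40 0 0 0 -7" --pt "40 0 0 0 -7" --pt "40 0 0 0 0" --pt "40 0 0 -0.001 0" --pt "40 0 0 -0.001 0" --pt "40 0 0 -0.0005 0" --pt "40 0 0 0 0"

```text
t: 7.55
tool_pos: [0.6451, 0.0218, 0.0557]
tool_rot: [[-0.378, 0.926, 0.0], [0.926, 0.378, 0.0], [-0.0, 0.0, -1.0]]
force: [-1.3, -0.3, 6.4]
finger_gap: 0.053
grasp_force: 30.0
```

Emit:
play_rows --pt "40 0 0 0 -3" --pt "40 0 0 0 -3" --pt "40 0 0 0 0"

```text
t: 7.85
tool_pos: [0.6451, 0.0218, 0.0553]
tool_rot: [[-0.278, 0.961, 0.0], [0.961, 0.278, -0.0], [-0.0, 0.0, -1.0]]
force: [0.7, 0.1, 2.6]
finger_gap: 0.0529
grasp_force: 30.0
```

Emit:
play_rows --pt "40 0 0 0 -3" --pt "40 0 0 0 -2" --pt "40 0 0 0 0"

```text
t: 8.15
tool_pos: [0.645, 0.0218, 0.0551]
tool_rot: [[-0.194, 0.981, -0.0], [0.981, 0.194, -0.0], [-0.0, -0.0, -1.0]]
force: [-0.5, -0.0, 2.4]
finger_gap: 0.0534
grasp_force: 30.0
```

Emit:
play_rows --pt "40 0 0 0 -3" --pt "40 0 0 0 -2" --pt "40 0 0 0 0"

```text
t: 8.45
tool_pos: [0.645, 0.0218, 0.0551]
tool_rot: [[-0.108, 0.994, -0.0], [0.994, 0.108, 0.0], [0.0, -0.0, -1.0]]
force: [-0.1, -1.6, 1.7]
finger_gap: 0.0531
grasp_force: 30.0
```

Emit:
play_rows --pt "40 0 0 -0.001 0" --pt "40 0 0 -0.001 0" --pt "40 0 0 0 0" --pt "40 0 0 0 0"

```text
t: 8.85
tool_pos: [0.645, 0.0218, 0.0532]
tool_rot: [[-0.107, 0.994, -0.0], [0.994, 0.107, -0.0], [-0.0, -0.0, -1.0]]
force: [-0.3, 0.4, 2.4]
finger_gap: 0.0534
grasp_force: 30.0
```

Run:
```python
from plant import sensors
s=sensors.sense(); print(s['t'],s['tool_pos'],s['force'],s['ft_torque'],s['finger_gap'])
```

```text
8.85 [0.64501613 0.02178275 0.0531656 ] [-0.29366699  0.38792952  2.43986334] [-0.05869543  0.03521609 -0.01860761] 0.05340360860126783
```

Emit:
play_rows --pt "40 0 0 -0.0015 0" --pt "40 0 0 -0.0015 0" --pt "40 0 0 -0.0015 0" --pt "40 0 0 0 0" --pt "40 0 0 0 0"

```text
t: 9.35
tool_pos: [0.645, 0.0218, 0.0487]
tool_rot: [[-0.106, 0.994, -0.0], [0.994, 0.106, 0.0], [0.0, -0.0, -1.0]]
force: [-1.0, 0.2, 3.9]
finger_gap: 0.0533
grasp_force: 30.0
```

Spring force is rising smoothly, so the collar is in the keyway. I'll press on to home.

Emit:
play_rows --pt "40 0 0 -0.001 0" --pt "40 0 0 -0.001 0" --pt "40 0 0 -0.0005 0" --pt "40 0 0 -0.0005 0" --pt "40 0 0 0 0" --pt "40 0 0 0 0" --force 40

```text
t: 9.95
tool_pos: [0.645, 0.0218, 0.047]
tool_rot: [[-0.106, 0.994, 0.0], [0.994, 0.106, -0.0], [-0.0, 0.0, -1.0]]
force: [-9.9, -0.2, 18.2]
finger_gap: 0.0529
grasp_force: 40.0
```

Emit:
play_rows --pt "40 0 0 -0.0005 0" --pt "40 0 0 0 0" --pt "40 0 0 0 0"

```text
t: 10.25
tool_pos: [0.6451, 0.0218, 0.047]
tool_rot: [[-0.106, 0.994, 0.0], [0.994, 0.106, -0.0], [-0.0, 0.0, -1.0]]
force: [-11.9, -0.4, 22.7]
finger_gap: 0.0531
grasp_force: 40.0
```

Run:
```python
from h import *
from plant import sensors
s=sensors.sense(); print(s['t'],s['tool_pos'],s['force'],s['ft_torque'])
b=imaging.camera('side')
cv2.imwrite('pics/s4.png',cv2.resize(b[210:330,280:440,::-1],None,fx=5,fy=5,interpolation=cv2.INTER_CUBIC))
```

```text
10.25 [0.64506647 0.02178362 0.04701323] [-11.89346289  -0.42117988  22.7218717 ] [-0.04649764  2.11731101  0.05643106]
```

View pics/s4.png

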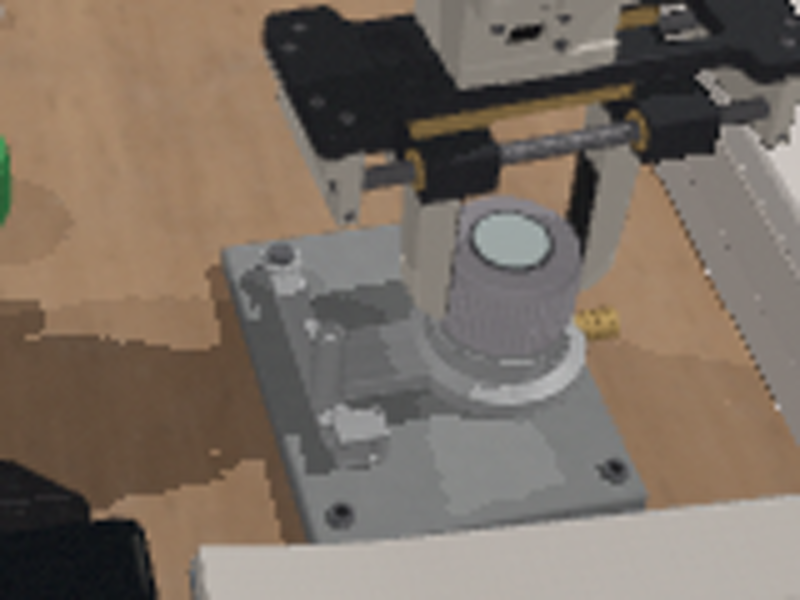

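The side view shows the collar's underside flat on the cell body with no gap (crop about (510,350)), and the hook still closed in the catch. Its travel is 10.9 mm and it now rests on a hard stop, so I'm handing in.

```bash
python3 -c "
from plant import job_done
print(job_done())"
```

```text
the job is handed in; nothing more can be done
None
```

I closed the hook into its catch, turned the collar about 37° clockwise into its keyway, and pushed it down 10.9 mm to a hard stop; the job was handed in with the arm still holding it there (about 23 N down).

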